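Fit the hall bulb and hold the test dial at its third click

TASK

Take the spare bulb out of the ring box, drop its bayonet cap into the socket of the wall lamp, twist it clockwise (seen from above) until it is locked, and let go of it. Then press the thumb bar of the lamp's spring-return test dial down with the fingers, past the first two clicks to the third, short of the end stop, and keep holding it there so that I can check the light: the job finishes with the fingers still holding the dial at the third click, the bulb locked in place. Leave the other things on the shelf where they are.

Things in the scene. Friction and masses are not known exactly. Their poses are not given: they have to be found in the camera images.
- lamp: Fixed wall lamp on a low maple wall board (300 along x, y 0 to 20, 130 mm high). Origin: table level, middle of the board's front face; x along the board, y into the board, z up; turned by up to 0.2 rad. In front of the board a brass bracket carries the upright bayonet socket (axis at x -85, y -85); the test dial is on the board's face, on the other side of the middle (axis at x +45).
- socket (a point): Centre of the socket's mouth, on the flat top of its brass collar, 85 mm above the table. Collar 50 mm outside, bore 34 mm for the 28 mm bulb cap. The bulb can turn only when its shoulder is down on the collar top (within 3 mm); it counts as locked when turned 0.42 to 1.0 rad clockwise from the slots. It turns easily and stays where it is left.
- socket_slot (a point): Top of one of the collar's two slots, 21 mm from the socket's axis at the lamp's +x side; the other is opposite. Slots 11 mm wide, open at the top: the bulb enters with its x axis along the lamp's x axis (either way round, about 0.12 rad of play). From 9 mm down the slots run on clockwise seen from above for 0.75 rad, to a stop.
- bulb: Spare LED bulb, 90 g, upright in the ring box. Origin: centre of the cap's underside, z up. Brass cap 28 mm wide, 22 high, two bayonet pins 5 mm thick along +x and -x at height 7 mm (41 mm over the tips); shoulder disc 52 mm wide from 22 to 28 mm; flat white paddle-shaped diffuser up to 77 mm, 44 mm along x, 24 mm along y. Grip it across the 24 mm (along y).
- bulb_shoulder (a point): Point on the bulb's axis at the underside of the shoulder disc, 22 mm above the bulb's origin; meets socket when the bulb is seated.
- bulb_grip (a point): Point on the bulb's axis, in the diffuser, 56 mm above the bulb's origin; where to grip.
- ringbox: Fixed walnut ring box without lid, 80 x 80 x 35 mm, origin at the centre of its underside. A round hole 44 mm wide and 27 mm deep in the middle of its top holds the bulb's cap; the bulb's shoulder rests on its top. Lift the bulb straight up by 30 mm or more to free it.
- dial (a joint): Angle of the test dial, rad: 0 at rest, grows as the thumb bar is pressed down. Clicks (detents) at 0.3, 0.6 and 0.9; the third click is 0.9; hard end stop at 1.2. A spring always drives it back to 0 when let go, also from the clicks; pushing the bar down takes about 2 to 9 N, about 6 N at the third click.
- dial_bar (a point): Centre of the dial's walnut thumb bar, a round bar 16 mm thick, 36 mm long, parallel to the lamp's y, at the end of a thin brass arm 60 mm from the dial's axis. The arm points to the lamp's +x side, at rest 0.45 rad above level (bar centre 131 mm above the table). Press the bar down from above: it swings about the dial's axis, so it moves 6 mm outwards and back in again on the way to the third click.
- third_click (a point): Fixed point where the centre of the thumb bar is at the third click: 79 mm above the table (bar top 87 mm), 54 mm from the dial's axis along the lamp's x, the arm 0.45 rad below level.
- dial_axis (a point): Point on the dial's axis (parallel to the lamp's y), level with the middle of the thumb bar's length: lamp x +45, y -52, 105 mm above the table.
- fob: Bystander: red plastic key fob 58 x 32 x 10 mm lying flat. Origin under its centre.
- pillbottle: Bystander: salt-shaker-shaped glass pill bottle, 48 mm wide, 85 mm high. Origin under its centre.
- coinroll: Bystander: copper coin roll standing upright, 26 mm wide, 55 mm high. Origin under its centre.
- keybowl: Bystander: white ceramic bowl, 110 mm wide, 45 mm high. Origin under its centre.
- notebook: Bystander: grey notebook 150 x 100 x 14 mm. Origin under its centre.
- shoebrush: Bystander: wooden shoe brush 150 x 50 x 45 mm. Origin under its centre.
Things that resemble listed ones, but are neither listed nor needed, are in the scene too. Leave any pink, red or turquoise look-alike of the bulb alone.

How it is judged:
By the outcome, as a careful person would: the job done as asked, in the order asked, and still so for the second after the job is handed in, while the arm keeps its last pose, push and grip.
It also fails if it takes over 51 s, if anything falls off the work surface, if the arm or the gripper's body presses on something with over 40 N, if the wrist force passes 120 N, or if a joint passes its speed limit or range.

ROBOT

A 6-joint arm with a two-finger parallel gripper is mounted at the origin on the work surface. World frame = base frame: x ahead of the robot, y to its left, z up, the work surface at z = 0. Lengths are in m, angles in rad, forces in N, time in s.
With the tool pointing down it reaches from about 0.2 to 0.875 m from the base axis. Payload 3.4 kg.
Tool frame: the origin (TCP) lies midway between the tips of the shut fingers; the grasp point (between the pads) lies 19 mm behind it; z points along the fingers, y is the direction in which the jaws open and shut (so a half turn about z gives the same grasp; the last joint's range is limited). The gripper opens to 94 mm and grips with 3 to 60 N. Pads are 16 mm wide; open, the fingers measure 119 mm over their backs; the gripper's body (75 mm by 177 mm) begins 78 mm behind the grasp point.
Start: joints at [-1.228, 0.276, 1.505, -0, 1.361, -0.121], TCP at [0.257, -0.514, 0.205] pointing down, gripper open.
Joint ranges: [-2.89, 2.89], [-0.75, 2.08], [0.22, 2.7], [-1.18, 4.32], [0.11, 2.71], [-2.7, 2.7]. Speed limits (rad/s): [2.57, 2.57, 3.14, 3.14, 3.14, 3.14].

INTERFACE

Orientations are given as a unit quaternion [x, y, z, w].
In Python, from cell import manip gives the robot as it stands.
- The arm moves only by the tool jog_arm, never from a script. Its argument "deltas" is a list of rows, each an object of numbers: "x", "y", "z": the shift along the tool's x, y, z in mm; "ax", "ay", "az": the turn, a rotation vector about the tool's x, y, z in rad. In form: [{"x": .., "y": .., "z": .., "ax": .., "ay": .., "az": ..}, ...]. A call has 1 to 20 rows; each row is the pose to reach, as a shift and turn from the pose measured when the call began, along the tool's axes at that moment; what a row does not reach only later rows make up. A row lasts 1/10 s, in which the tool goes at most 50 mm and 8.59 degrees, less where a joint would pass 70% of its speed; a pose out of reach is approached as far as the arm can. A call with a gripper value outside its range is refused whole. "claw" is the closure, from -1 (fully open) to 1 (shut), so that 0 is half open, set as the call begins (left out, the last holds). The fingers move at their own pace and stop on an object; the grip force is fixed at half the most. Time passes only in rows, so rows that repeat a pose let the fingers close. It gives the time, the measured TCP pose, the force and the opening at its end, in the units of the state.
- manip.get_state(): the state, without advancing time (a new reading comes with each control period).
- manip.camera(name): name is "side" or "top"; returns the picture (480x640x3 uint8, blue, green, red); there is no depth.
- manip.calibration(name): a dict with "K" (3x3 intrinsics, pixels), "view" (4x4, takes a point from world to camera coordinates). Camera axes: x right, y up, looking along -z (the intrinsics and any distortion apply to the point x, -y, -z); pixel columns grow to the right and rows downward; lengths in m; the calibration is good to about 2 mm. A picture is of the moment at which its call begins. calibration takes no time and is no camera call.
- manip.close_job(): hands the job in, once; it reports no verdict.
Trained networks look in the newest picture that a camera, given by its name, has taken for a name from the list of things; names that differ only in an ending like _2 or _b are one class to them, and where a whole thing is asked for, a point or a joint stands for the part that bears it (a point fixed in the world has none). Each returns a list of dicts, best first, with "confidence" (0 to 1); they miss things now and then, are a little off and sometimes report something else, mostly with a low value. They report only what shows in the picture. A call takes as long as a camera call. They do not tell look-alikes from the thing itself.
- manip.trace(camera, target): "mask" (480x640 bool, what is visible of it) and "box" ([left, top, width, height] in pixels, round what is visible of it).
The state is a dict: "clock": time; "joints": joint angles; "joint_vel": joint speeds; "joint_efforts": joint torques, N m; "position": TCP position; "eef_rot": TCP orientation; "force": force on the tool from outside, world axes, zero at the start; "ft_torque": the same for the moment, N m; "opening": finger opening in m.
Only numpy, scipy, OpenCV 4.12 (cv2) and the standard library are available. Lean on these libraries where they do the work, as an engineer would, in place of code of your own. Each camera call takes 0.05 s, during which the arm holds its last target.

## Working session

There is one attempt and no reset: what is moved stays moved. The work goes in short steps, Python scripts to look and compute and a tool call to move; the robot and the scene stay as the last step left them, time stands still between calls to the robot, and variables do not carry over. Pictures are saved under pics/ and viewed, and the job is handed in when it is done.

Besides the shell and the picture viewer there is one more tool, called after "Request:" by a JSON object that holds its "op" and its "data". jog_arm: Moves the arm, as the interface text tells. Its arguments: {"type":"object","properties":{"deltas":{"type":"array","items":{"type":"object","properties":{"x":{"type":"number"},"y":{"type":"number"},"z":{"type":"number"},"ax":{"type":"number"},"ay":{"type":"number"},"az":{"type":"number"}}}},"claw":{"type":"number"}},"required":["deltas"]}

```bash
mkdir -p pics && ls
python3 - <<'E'
from cell import manip
import cv2,numpy as np
s=manip.get_state()
print({k:np.round(v,4).tolist() for k,v in s.items()})
for n in("top","side"):
    im=manip.camera(n); cv2.imwrite(f"pics/{n}0.png",im)
    c=manip.calibration(n); print(n,{k:np.round(v,4).tolist() if not isinstance(v,str) else v for k,v in c.items()})
E
```

```text
pics
{'clock': 0.0, 'joints': [-1.228, 0.2765, 1.5061, -0.0, 1.3607, -0.1211], 'joint_vel': [0.0, 0.0008, -0.0007, 0.0011, 0.0005, -0.0001], 'joint_efforts': [0.0014, -40.4582, -23.7229, 0.0703, 0.0346, -0.0001], 'position': [0.257, -0.5137, 0.2046], 'eef_rot': [0.9732, 0.2299, -0.0001, -0.0008], 'force': [0.064, 0.8691, -0.8149], 'ft_torque': [0.0043, 0.0419, -0.0485], 'opening': 0.0939}
top {'K': [[484.4856, 0.0, 315.482], [0.0, 484.4856, 241.358], [0.0, 0.0, 1.0]], 'view': [[-0.0031, -1.0, -0.0032, -0.0174], [0.9914, -0.0035, 0.1309, -0.5631], [-0.1309, -0.0028, 0.9914, -1.1934], [0.0, 0.0, 0.0, 1.0]]}
side {'K': [[462.1587, 0.0, 314.9477], [0.0, 462.1587, 235.2793], [0.0, 0.0, 1.0]], 'view': [[0.9875, -0.1573, -0.0077, -0.5336], [0.1055, 0.6244, 0.774, -0.1281], [-0.117, -0.7651, 0.6332, -1.0589], [0.0, 0.0, 0.0, 1.0]]}
```

View pics/top0.png

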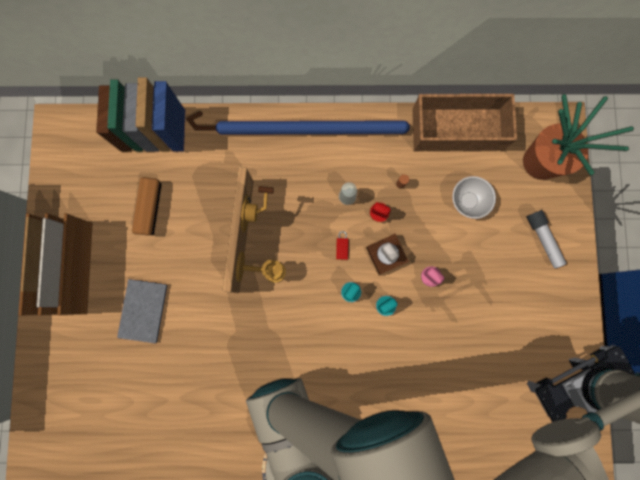

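View pics/side0.png

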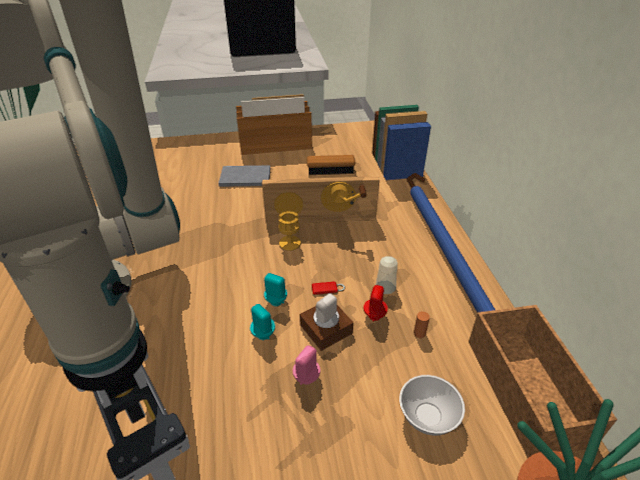

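```bash
cat > h.py <<'E'
from cell import manip
import cv2,numpy as np
def cal(n):
    c=manip.calibration(n); return np.array(c["K"]),np.array(c["view"])
def proj(n,P):
    K,V=cal(n); P=np.atleast_2d(P); q=P@V[:3,:3].T+V[:3,3]
    q=q*[1,-1,-1]; u=q@K.T; return u[:,:2]/u[:,2:]
def ray(n,uv):
    K,V=cal(n); d=np.linalg.inv(K)@[uv[0],uv[1],1]; d=d*[1,-1,-1]
    R=V[:3,:3]; return -R.T@V[:3,3], R.T@d
def atz(n,uv,z):
    o,d=ray(n,uv); return o+d*(z-o[2])/d[2]
E
python3 - <<'E'
from h import *
I={n:cv2.imread(f"pics/{n}0.png") for n in("top","side")}
for n in I:
    manip.camera(n)
    for t in("bulb","lamp","ringbox","dial","socket"):
        for r in manip.trace(n,t)[:6]:
            m=r["mask"]; ys,xs=np.nonzero(m)
            if len(xs)==0: continue
            print(n,t,round(r["confidence"],2),r["box"],len(xs),round(xs.mean(),1),round(ys.mean(),1))
            if r["confidence"]>.5: np.save(f"m_{n}_{t}_{int(xs.mean())}.npy",m)
a=cv2.resize(I["top"][160:310,220:420],None,fx=4,fy=4,interpolation=cv2.INTER_CUBIC)
b=cv2.resize(I["side"][170:370,250:400],None,fx=3,fy=3,interpolation=cv2.INTER_CUBIC)
cv2.imwrite("pics/topc.png",a);cv2.imwrite("pics/sidec.png",b)
print(manip.get_state()["clock"])
E
ls
```

```text
top bulb 0.9 [339.2, 280.1, 22.0, 24.5] 333 350.9 291.8
top bulb 0.8 [422.2, 266.1, 19.6, 22.2] 322 430.9 276.7
top bulb 0.69 [377.1, 294.6, 20.4, 19.6] 346 386.6 305.4
top bulb 0.65 [376.7, 248.2, 18.3, 13.3] 307 387.5 254.0
top bulb 0.55 [372.6, 201.8, 15.1, 21.5] 277 379.7 212.1
top bulb 0.44 [224.6, 167.4, 63.6, 124.8] 2740 245.7 237.0
top lamp 0.67 [222.7, 168.1, 64.6, 123.2] 2980 246.2 236.0
top ringbox 0.86 [366.4, 233.8, 40.0, 40.3] 797 385.8 253.6
top ringbox 0.43 [221.5, 166.7, 62.8, 127.7] 2915 246.2 235.7
top socket 0.6 [225.6, 165.1, 61.5, 126.0] 3040 246.3 235.4
side bulb 0.93 [313.0, 294.7, 22.4, 36.1] 672 325.5 312.2
side bulb 0.93 [251.7, 306.2, 20.7, 34.3] 627 261.1 323.5
side bulb 0.77 [266.4, 272.6, 18.9, 36.3] 595 274.5 289.7
side bulb 0.69 [262.9, 178.7, 117.2, 73.2] 5659 317.1 202.8
side bulb 0.68 [292.8, 346.1, 28.4, 40.4] 759 305.9 366.6
side bulb 0.68 [412.0, 315.3, 17.9, 22.7] 336 421.0 324.4
side lamp 0.77 [261.1, 177.8, 119.9, 71.5] 5574 317.1 202.7
side lamp 0.27 [312.5, 293.3, 25.6, 35.9] 667 326.0 311.2
side ringbox 0.98 [299.1, 308.2, 55.7, 43.7] 1142 325.6 328.5
side dial 0.88 [327.3, 186.5, 39.5, 17.9] 356 343.9 193.8
side socket 0.61 [259.9, 175.3, 118.2, 76.0] 5544 316.9 202.8
0.7
h.py
m_side_bulb_261.npy
m_side_bulb_274.npy
m_side_bulb_305.npy
m_side_bulb_317.npy
m_side_bulb_325.npy
m_side_bulb_420.npy
m_side_dial_343.npy
m_side_lamp_317.npy
m_side_ringbox_325.npy
m_side_socket_316.npy
m_top_bulb_350.npy
m_top_bulb_379.npy
m_top_bulb_386.npy
m_top_bulb_387.npy
m_top_bulb_430.npy
m_top_lamp_246.npy
m_top_ringbox_385.npy
m_top_socket_246.npy
pics
```

View pics/topc.png

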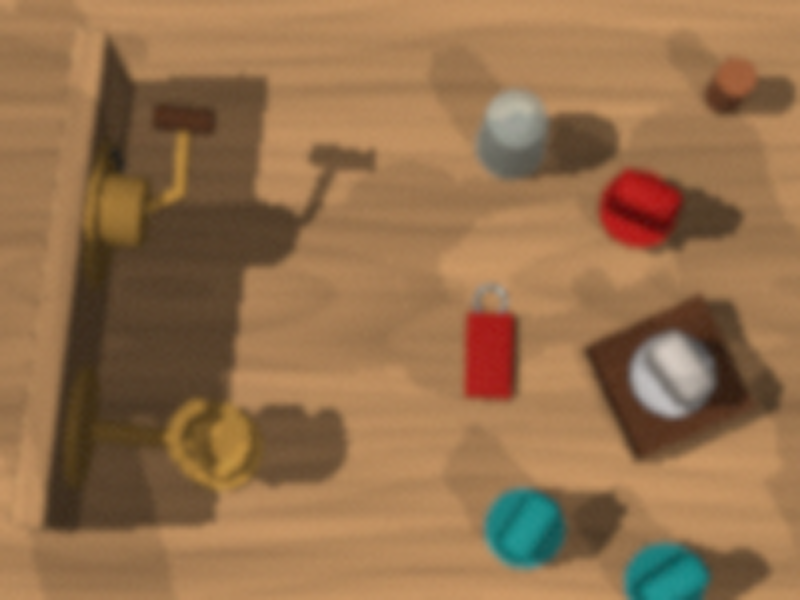

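View pics/sidec.png

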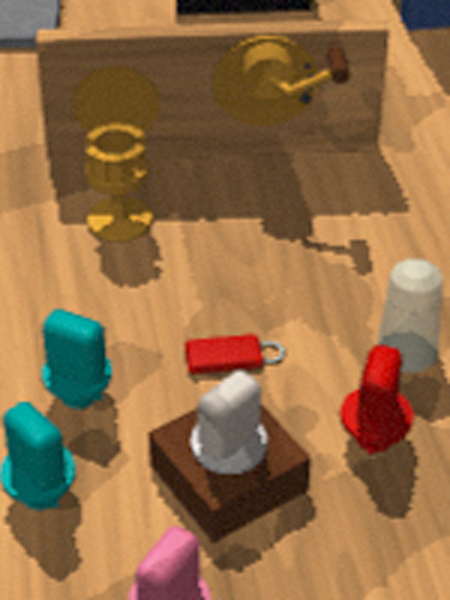

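Run:
```python
from h import *
print(atz("top",(388,252),.09),atz("top",(388.5,254),.041),atz("top",(273,270.5),.085))
for p in [(22.5/1,0)]: pass
T=cv2.imread("pics/top0.png");S=cv2.imread("pics/side0.png")
def crop(im,x,y,w,h,f,name): cv2.imwrite("pics/"+name,cv2.resize(im[y:y+h,x:x+w],None,fx=f,fy=f,interpolation=cv2.INTER_CUBIC))
crop(T,222,160,70,75,8,"t1.png");crop(T,222,235,70,65,8,"t2.png")
crop(S,255,170,130,85,6,"s1.png")
crop(S,290,285,70,70,8,"s2.png");crop(T,360,225,60,55,10,"t3.png")
```

```text
[ 0.52939723 -0.19485419  0.09      ] [ 0.52967226 -0.2032298   0.041     ] [0.48585569 0.08371872 0.085     ]
```

View pics/t1.png

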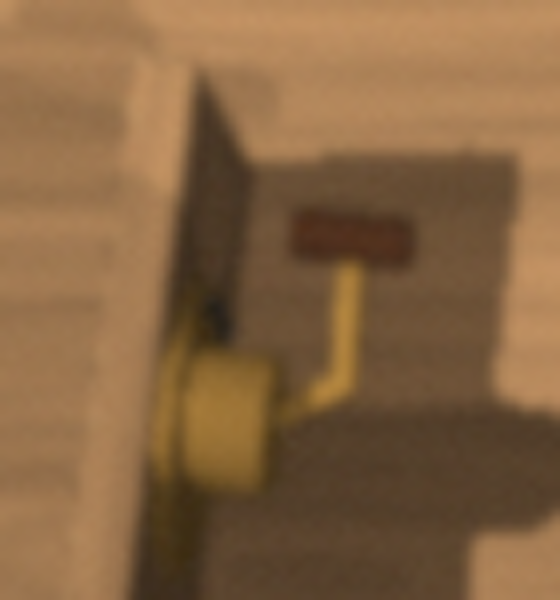

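View pics/t2.png

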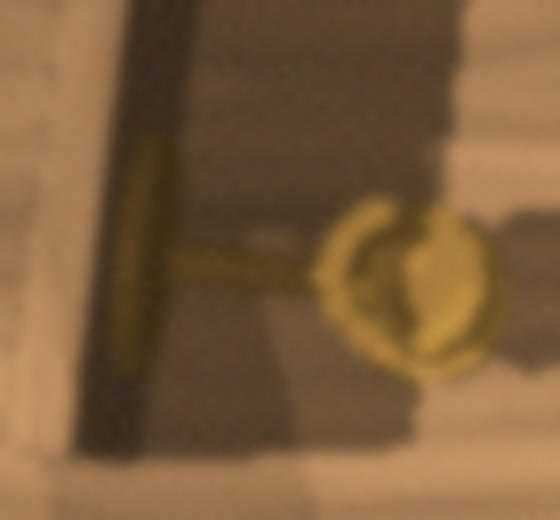

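View pics/s1.png

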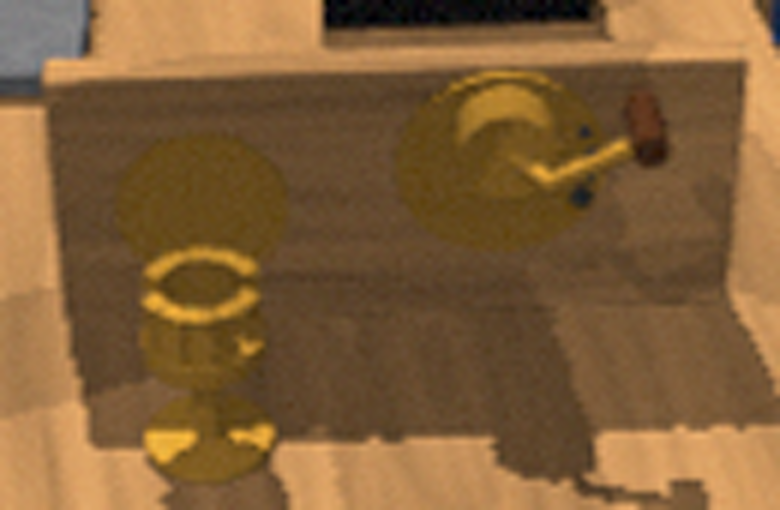

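View pics/s2.png

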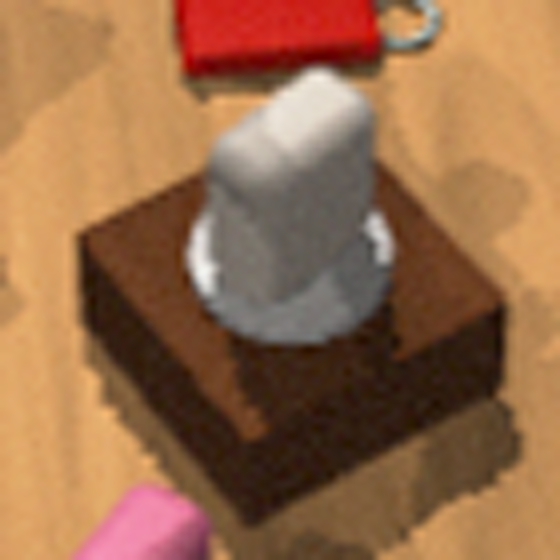

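View pics/t3.png

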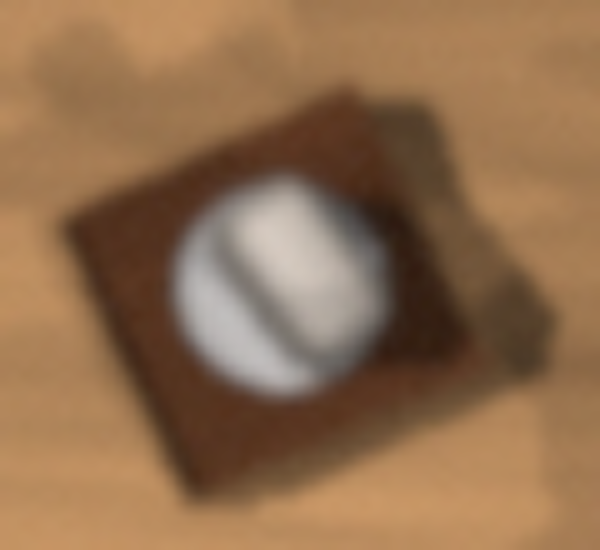

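```bash
cat > fit.py <<'E'
from h import *
from scipy.optimize import least_squares
def P(x,y,f,ox,oy): return ((x+.5)/f-.5+ox,(y+.5)/f-.5+oy)
t1=lambda x,y:P(x,y,8,222,160)
t2=lambda x,y:P(x,y,8,222,235)
s1=lambda x,y:P(x,y,6,255,170)
obs=[("top",(150,0,130),t1(197,68)),("top",(-150,0,130),t2(75,455)),("top",(-85,-85,85),t2(405,285)),("top",(99,-52,131),t1(353,238)),
("side",(150,0,130),s1(745,65)),("side",(-150,0,130),s1(47,87)),("side",(-85,-85,85),s1(201,284)),("side",(99,-52,131),s1(647,126))]
def T(p,l):
    l=np.array(l)/1e3;c,s=np.cos(p[2]),np.sin(p[2]); return np.array([p[0]+c*l[0]-s*l[1],p[1]+s*l[0]+c*l[1],l[2]])
def res(p,o=obs): return np.concatenate([proj(n,T(p,l))[0]-uv for n,l,uv in o])
if __name__=="__main__":
    for sel in(obs,obs[:4],obs[4:]):
        r=least_squares(lambda p:res(p,sel),[.56,.16,0]); print(r.x.round(4),"socket",T(r.x,(-85,-85,85)).round(4)); print(r.fun.reshape(-1,2).round(1).tolist())
    # individual sockets
    print(atz("top",t2(405,285),.085),atz("side",s1(201,284),.085))
    print("bar",atz("top",t1(353,238),.131),atz("side",s1(647,126),.131))
E
python3 fit.py
```

```text
[ 0.5818  0.1617 -0.1058] socket [0.4883 0.0861 0.085 ]
[[0.1, -1.1], [-0.4, 0.8], [-0.2, -0.7], [-0.4, 0.4], [0.9, -0.5], [-1.2, -0.1], [0.0, 0.8], [-0.0, 1.1]]
[ 0.5815  0.1611 -0.1056] socket [0.488  0.0856 0.085 ]
[[0.3, -0.9], [-0.1, 0.9], [0.1, -0.6], [-0.2, 0.6]]
[ 0.5824  0.1636 -0.1063] socket [0.4888 0.0881 0.085 ]
[[0.9, -0.9], [-1.0, -0.5], [0.1, 0.3], [0.0, 0.7]]
[0.48661945 0.08569295 0.085     ] [0.48867568 0.08920774 0.085     ]
bar [0.67586234 0.09856055 0.131     ] [0.67604226 0.10439038 0.131     ]
```

```bash
cat > bfit.py <<'E'
from h import *
from scipy.optimize import least_squares,minimize
a=np.linspace(0,2*np.pi,48,endpoint=False)
def model(x,y,yaw,z0=.013):
    disc=np.concatenate([np.c_[26*np.cos(a),26*np.sin(a),0*a+h] for h in(22,28)])
    # paddle: 44x24 elliptical/rounded corners
    pr=[]
    for sx in(-1,1):
        for sy in(-1,1):
            for t in np.linspace(0,np.pi/2,5):
                for h,ins in((30,0),(71,0),(77,5)):
                    pr.append((sx*(22-6-ins*.6+6*np.cos(t)),sy*(12-6-ins*.6+6*np.sin(t)),h))
    out=[]
    c,s=np.cos(yaw),np.sin(yaw)
    for q in(disc,np.array(pr)):
        q=q/1e3; out.append(np.c_[x+c*q[:,0]-s*q[:,1],y+s*q[:,0]+c*q[:,1],z0+q[:,2]])
    return out
F=8
def render(n,box,parts):
    m=np.zeros((box[3]*F,box[2]*F),np.uint8)
    for q in parts:
        u=(proj(n,q)-[box[0],box[1]]+.5)*F-.5
        h=cv2.convexHull(u.astype(np.float32)); cv2.fillConvexPoly(m,np.round(h*16).astype(np.int32),255,shift=4)
    return cv2.resize(m,(box[2],box[3]),interpolation=cv2.INTER_AREA)/255.
def soft(im):
    hsv=cv2.cvtColor(im,cv2.COLOR_BGR2HSV).astype(float); s,v=hsv[...,1],hsv[...,2]
    return np.clip((105-s)/50,0,1)*np.clip((v-50)/40,0,1)
E
cat > runb.py <<'E'
from bfit import *
B={"top":(365,232,46,44),"side":(304,288,44,46)}
I={n:cv2.imread(f"pics/{n}0.png") for n in B}
W={}
for n,b in B.items():
    W[n]=soft(I[n])[b[1]:b[1]+b[3],b[0]:b[0]+b[2]]
    near=render(n,b,model(.53,-.203,0)); k=cv2.dilate((near>0).astype(np.uint8),np.ones((11,11))); W[n]*=k
def cost(p,ns):
    return sum(((render(n,B[n],model(p[0],p[1],p[2]))-W[n])**2).sum() for n in ns)
for ns in(["top","side"],["top"],["side"]):
    best=min((minimize(cost,[.53,-.203,y],args=(ns,),method="Nelder-Mead",options=dict(initial_simplex=[[.53,-.203,y],[.535,-.203,y],[.53,-.198,y],[.53,-.203,y+.2]],xatol=1e-4,fatol=.02)) for y in np.arange(0,3.1,.5)),key=lambda r:r.fun)
    print(ns,best.x.round(4),best.fun)
    if len(ns)==2:
        o=[]
        for n in ns:
            r=render(n,B[n],model(*best.x)); b=B[n]
            im=I[n][b[1]:b[1]+b[3],b[0]:b[0]+b[2]].copy(); im=cv2.resize(im,(440,440),interpolation=cv2.INTER_CUBIC)
            for q in model(*best.x):
                u=(proj(n,q)-[b[0],b[1]]+.5)*[440/b[2],440/b[3]]; cv2.polylines(im,[cv2.convexHull(u.astype(np.float32)).astype(int)],True,(0,255,0),1)
            o.append(im)
        cv2.imwrite("pics/bfit.png",np.hstack(o)[:, :800] if 0 else cv2.resize(np.hstack(o),(800,400)))
E
python3 runb.py
```

```text
Traceback (most recent call last):
  File "runb.py", line 11, in <module>
    best=min((minimize(cost,[.53,-.203,y],args=(ns,),method="Nelder-Mead",options=dict(initial_simplex=[[.53,-.203,y],[.535,-.203,y],[.53,-.198,y],[.53,-.203,y+.2]],xatol=1e-4,fatol=.02)) for y in np.arange(0,3.1,.5)),key=lambda r:r.fun)
  File "runb.py", line 11, in <genexpr>
    best=min((minimize(cost,[.53,-.203,y],args=(ns,),method="Nelder-Mead",options=dict(initial_simplex=[[.53,-.203,y],[.535,-.203,y],[.53,-.198,y],[.53,-.203,y+.2]],xatol=1e-4,fatol=.02)) for y in np.arange(0,3.1,.5)),key=lambda r:r.fun)
              ~~~~~~~~^^^^^^^^^^^^^^^^^^^^^^^^^^^^^^^^^^^^^^^^^^^^^^^^^^^^^^^^^^^^^^^^^^^^^^^^^^^^^^^^^^^^^^^^^^^^^^^^^^^^^^^^^^^^^^^^^^^^^^^^^^^^^^^^^^^^^^^^^^^^^^^^^^^^^^^^^^^^^^^^^^^^^
  File "runb.py", line 9, in cost
    return sum(((render(n,B[n],model(p[0],p[1],p[2]))-W[n])**2).sum() for n in ns)
  File "runb.py", line 9, in <genexpr>
    return sum(((render(n,B[n],model(p[0],p[1],p[2]))-W[n])**2).sum() for n in ns)
                 ~~~~~~^^^^^^^^^^^^^^^^^^^^^^^^^^^^^^
  File "bfit.py", line 22, in render
    u=(proj(n,q)-[box[0],box[1]]+.5)*F-.5
       ~~~~^^^^^
  File "h.py", line 6, in proj
    K,V=cal(n); P=np.atleast_2d(P); q=P@V[:3,:3].T+V[:3,3]
        ~~~^^^
  File "h.py", line 4, in cal
    c=manip.calibration(n); return np.array(c["K"]),np.array(c["view"])
ValueError: time passes only in moves, steps and waits
```

Cache the calibration.

```bash
sed -i 's/^def cal(n):/import functools\n@functools.lru_cache(None)\ndef cal(n):/' h.py && python3 runb.py
```

```text
['top', 'side'] [ 0.5314 -0.1992  3.8714] 29.718185182237605
['top'] [ 0.5314 -0.2008  0.5515] 13.940563020184545
['side'] [ 0.5315 -0.1983  0.705 ] 5.457749497693195
```

View pics/bfit.png

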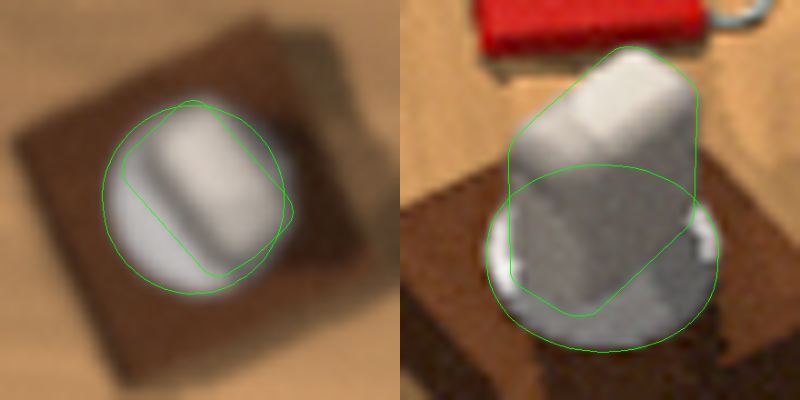

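```bash
cat > d.py <<'E'
import sys
from h import *
from scipy.spatial.transform import Rotation as R
def delta(p,yaw):
    s=manip.get_state(); R0=R.from_quat(s["eef_rot"]); 
    Rt=R.from_matrix(np.c_[[np.cos(yaw),np.sin(yaw),0],[np.sin(yaw),-np.cos(yaw),0],[0,0,-1]])
    dp=R0.inv().apply(np.array(p)-s["position"])*1e3; rv=(R0.inv()*Rt).as_rotvec()
    x=R0.as_matrix()[:,0]
    print("t",round(s["clock"],2),"pos",np.round(s["position"],4),"yaw",round(np.arctan2(x[1],x[0]),3),"F",np.round(s["force"],1),"open",round(s["opening"],4),"j",np.round(s["joints"],2))
    print("delta mm",dp.round(1),"rot",rv.round(3))
if __name__=="__main__": delta([float(v) for v in sys.argv[1:4]],float(sys.argv[4]))
E
python3 d.py .5314 -.1997 .13 .66
```

```text
t 0.7 pos [ 0.2572 -0.5143  0.2055] yaw 0.464 F [ 0.3 -0.2  0.2] open 0.0942 j [-1.23  0.28  1.5   0.    1.36 -0.12]
delta mm [ 385.9 -158.7   75.5] rot [ 0.     0.    -0.196]
```

Request:
{"op": "jog_arm", "data": {"claw": -0.25, "deltas": [{"x": 48,"y": -20,"z": 0,"az": -0.05},{"x": 96,"y": -40,"z": 0,"az": -0.1},{"x": 144,"y": -60,"z": 0,"az": -0.15},{"x": 192,"y": -80,"z": 0,"az": -0.196},{"x": 240,"y": -100,"z": 5,"az": -0.196},{"x": 288,"y": -119,"z": 10,"az": -0.196},{"x": 336,"y": -138,"z": 20,"az": -0.196},{"x": 370,"y": -152,"z": 40,"az": -0.196},{"x": 386,"y": -158.7,"z": 60,"az": -0.196},{"x": 386,"y": -158.7,"z": 75,"az": -0.196},{"x": 386,"y": -158.7,"z": 75,"az": -0.196},{"x": 386,"y": -158.7,"z": 75,"az": -0.196},{"x": 386,"y": -158.7,"z": 75,"az": -0.196}]}}

```text
schema error: expected keys x, y, z, ax, ay, az
```

```bash
python3 d.py .5314 -.1997 .05 .66
python3 - <<'E'
from h import *
o=[]
for n,(x,y,w,h) in {"top":(350,210,80,80),"side":(280,240,100,100)}.items():
    im=manip.camera(n); cv2.imwrite(f"pics/{n}1.png",im); o.append(cv2.resize(im[y:y+h,x:x+w],(400,400),interpolation=cv2.INTER_CUBIC))
cv2.imwrite("pics/a1.png",np.hstack(o))
E
```

```text
t 0.7 pos [ 0.2572 -0.5143  0.2055] yaw 0.464 F [ 0.3 -0.2  0.2] open 0.0942 j [-1.23  0.28  1.5   0.    1.36 -0.12]
delta mm [ 385.9 -158.7  155.5] rot [ 0.     0.    -0.196]
```

View pics/a1.png

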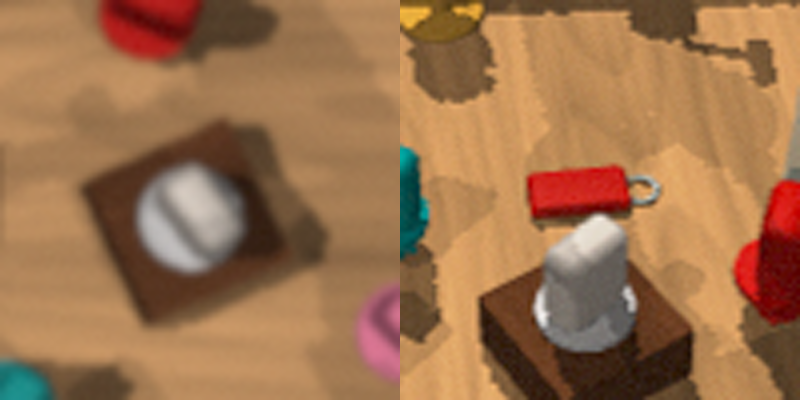

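The call was refused because every row needs all six keys. The crop confirms the white bulb at top (388,254), upright in the ring box.

Request:
{"op": "jog_arm", "data": {"claw": -0.25, "deltas": [{"x": 48,"y": -20,"z": 0,"ax": 0,"ay": 0,"az": -0.05},{"x": 96,"y": -40,"z": 0,"ax": 0,"ay": 0,"az": -0.1},{"x": 144,"y": -60,"z": 0,"ax": 0,"ay": 0,"az": -0.15},{"x": 192,"y": -80,"z": 0,"ax": 0,"ay": 0,"az": -0.196},{"x": 240,"y": -100,"z": 5,"ax": 0,"ay": 0,"az": -0.196},{"x": 288,"y": -119,"z": 10,"ax": 0,"ay": 0,"az": -0.196},{"x": 336,"y": -138,"z": 20,"ax": 0,"ay": 0,"az": -0.196},{"x": 370,"y": -152,"z": 40,"ax": 0,"ay": 0,"az": -0.196},{"x": 386,"y": -158.7,"z": 60,"ax": 0,"ay": 0,"az": -0.196},{"x": 386,"y": -158.7,"z": 75,"ax": 0,"ay": 0,"az": -0.196},{"x": 386,"y": -158.7,"z": 75,"ax": 0,"ay": 0,"az": -0.196},{"x": 386,"y": -158.7,"z": 75,"ax": 0,"ay": 0,"az": -0.196},{"x": 386,"y": -158.7,"z": 75,"ax": 0,"ay": 0,"az": -0.196}]}}

```text
clock: 2.1
position: [0.5319, -0.2006, 0.1316]
eef_rot: [0.946, 0.324, 0.001, 0.001]
force: [0.9, 0.8, -0.1]
opening: 0.0584
```

```bash
python3 d.py .5314 -.1997 .05 .66
python3 - <<'E'
from h import *
o=[]
for n,(x,y,w,h) in {"top":(350,210,80,80),"side":(280,240,100,100)}.items():
    im=manip.camera(n); cv2.imwrite(f"pics/{n}2.png",im); o.append(cv2.resize(im[y:y+h,x:x+w],(400,400),interpolation=cv2.INTER_CUBIC))
cv2.imwrite("pics/a2.png",np.hstack(o))
E
```

```text
t 2.1 pos [ 0.5319 -0.2006  0.1316] yaw 0.659 F [ 0.9  0.8 -0.1] open 0.0584 j [-0.48  0.32  1.64 -0.    1.19  0.43]
delta mm [ 0.1 -1.2 81.6] rot [ 0.002 -0.001 -0.001]
```

View pics/a2.png

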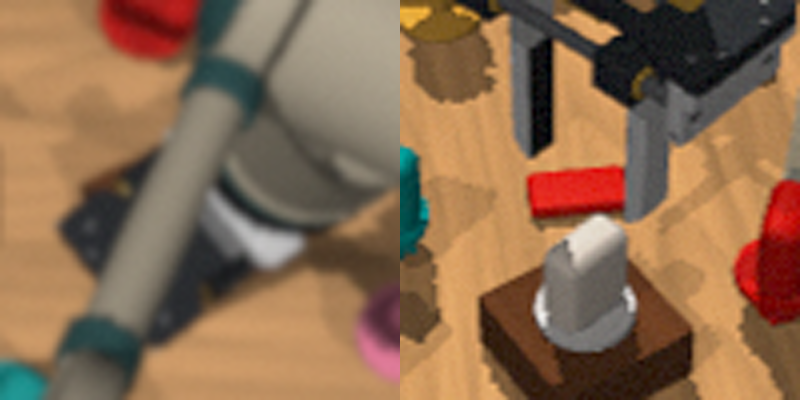

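Request:
{"op": "jog_arm", "data": {"deltas": [{"x": 0,"y": -1,"z": 25,"ax": 0,"ay": 0,"az": 0},{"x": 0,"y": -1,"z": 50,"ax": 0,"ay": 0,"az": 0},{"x": 0,"y": -1,"z": 70,"ax": 0,"ay": 0,"az": 0},{"x": 0,"y": -1,"z": 80,"ax": 0,"ay": 0,"az": 0},{"x": 0,"y": -1,"z": 80,"ax": 0,"ay": 0,"az": 0},{"x": 0,"y": -1,"z": 80,"ax": 0,"ay": 0,"az": 0}]}}

```text
clock: 2.8
position: [0.532, -0.2005, 0.0525]
eef_rot: [0.946, 0.323, 0.001, 0.001]
force: [1.3, 0.4, 0.8]
opening: 0.0589
```

```bash
python3 d.py .5314 -.1997 .05 .66
python3 - <<'E'
from h import *
o=[]
for n,(x,y,w,h) in {"side":(280,260,90,90)}.items():
    im=manip.camera(n); cv2.imwrite(f"pics/{n}3.png",im); o.append(cv2.resize(im[y:y+h,x:x+w],(540,540),interpolation=cv2.INTER_CUBIC))
cv2.imwrite("pics/a3.png",np.hstack(o))
E
```

```text
t 2.8 pos [ 0.532  -0.2005  0.0525] yaw 0.658 F [1.3 0.4 0.8] open 0.0589 j [-0.48  0.39  1.75 -0.    1.    0.43]
delta mm [ 0.  -1.   2.5] rot [ 0.004 -0.001 -0.002]
```

View pics/a3.png

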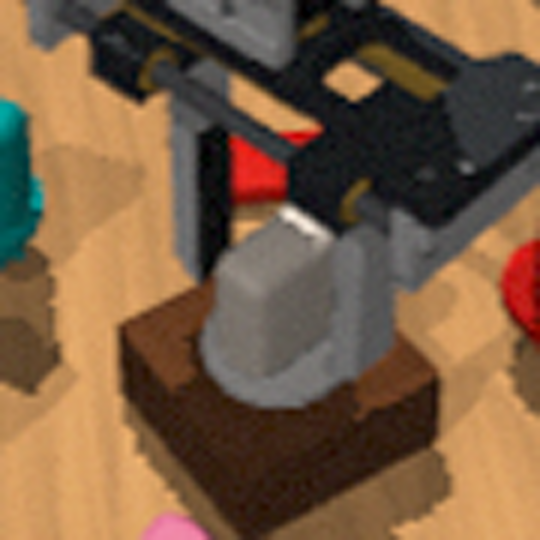

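Request:
{"op": "jog_arm", "data": {"claw": 1, "deltas": [{"x": 0,"y": 0,"z": 1,"ax": 0,"ay": 0,"az": 0},{"x": 0,"y": 0,"z": 1,"ax": 0,"ay": 0,"az": 0},{"x": 0,"y": 0,"z": 1,"ax": 0,"ay": 0,"az": 0},{"x": 0,"y": 0,"z": 1,"ax": 0,"ay": 0,"az": 0},{"x": 0,"y": 0,"z": 1,"ax": 0,"ay": 0,"az": 0},{"x": 0,"y": 0,"z": 1,"ax": 0,"ay": 0,"az": 0},{"x": 0,"y": 0,"z": 1,"ax": 0,"ay": 0,"az": 0}]}}

```text
clock: 3.55
position: [0.5322, -0.2005, 0.052]
eef_rot: [0.946, 0.323, 0.002, 0.002]
force: [-0.6, 0.2, 2.0]
opening: 0.0239
```

```bash
python3 d.py .5314 -.1997 .05 .66
python3 - <<'E'
from h import *
o=[]
for n,(x,y,w,h) in {"side":(280,260,90,90)}.items():
    im=manip.camera(n); cv2.imwrite(f"pics/{n}4.png",im); o.append(cv2.resize(im[y:y+h,x:x+w],(540,540),interpolation=cv2.INTER_CUBIC))
cv2.imwrite("pics/a4.png",np.hstack(o))
E
```

```text
t 3.55 pos [ 0.5322 -0.2005  0.052 ] yaw 0.658 F [-0.6  0.2  2. ] open 0.0239 j [-0.48  0.39  1.75  0.    1.    0.43]
delta mm [-0.2 -1.1  2. ] rot [ 0.004 -0.002 -0.002]
```

View pics/a4.png

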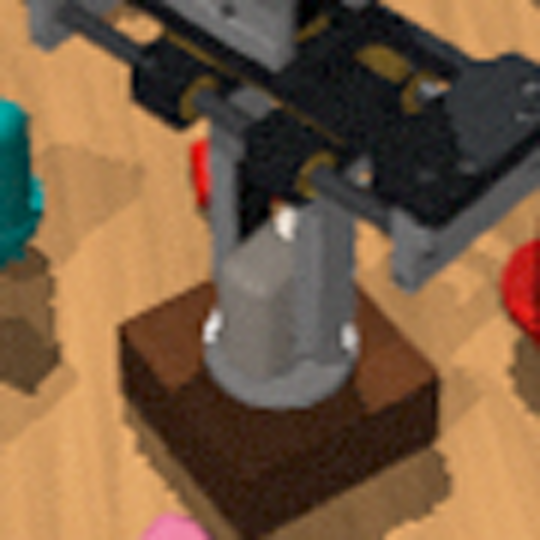

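Request:
{"op": "jog_arm", "data": {"deltas": [{"x": 0,"y": 0,"z": -15,"ax": 0,"ay": 0,"az": 0},{"x": 0,"y": 0,"z": -35,"ax": 0,"ay": 0,"az": 0},{"x": 0,"y": 0,"z": -65,"ax": 0,"ay": 0,"az": 0},{"x": 0,"y": 0,"z": -100,"ax": 0,"ay": 0,"az": 0},{"x": 0,"y": 0,"z": -120,"ax": 0,"ay": 0,"az": 0},{"x": 0,"y": 0,"z": -125,"ax": 0,"ay": 0,"az": 0},{"x": 0,"y": 0,"z": -125,"ax": 0,"ay": 0,"az": 0}]}}

```text
clock: 4.3
position: [0.5319, -0.2003, 0.1771]
eef_rot: [0.946, 0.323, 0.002, 0.002]
force: [0.2, 0.4, -1.8]
opening: 0.024
```

```bash
python3 d.py .4878 .0865 .175 3.035
```

```text
t 4.3 pos [ 0.5319 -0.2003  0.1771] yaw 0.658 F [ 0.2  0.4 -1.8] open 0.024 j [-0.48  0.28  1.57 -0.    1.29  0.43]
delta mm [ 140.6 -253.8    1.2] rot [ 0.005  0.005 -2.377]
```

Request:
{"op": "jog_arm", "data": {"deltas": [{"x": 8,"y": -15,"z": 0,"ax": 0,"ay": 0,"az": -0.14},{"x": 17,"y": -30,"z": 0,"ax": 0,"ay": 0,"az": -0.28},{"x": 25,"y": -45,"z": 0,"ax": 0,"ay": 0,"az": -0.42},{"x": 33,"y": -60,"z": 0,"ax": 0,"ay": 0,"az": -0.56},{"x": 42,"y": -75,"z": 0,"ax": 0,"ay": 0,"az": -0.7},{"x": 50,"y": -90,"z": 0,"ax": 0,"ay": 0,"az": -0.84},{"x": 58,"y": -105,"z": 0,"ax": 0,"ay": 0,"az": -0.98},{"x": 66,"y": -120,"z": 0,"ax": 0,"ay": 0,"az": -1.12},{"x": 75,"y": -135,"z": 0,"ax": 0,"ay": 0,"az": -1.26},{"x": 83,"y": -150,"z": 0,"ax": 0,"ay": 0,"az": -1.4},{"x": 91,"y": -165,"z": 0,"ax": 0,"ay": 0,"az": -1.54},{"x": 100,"y": -180,"z": 0,"ax": 0,"ay": 0,"az": -1.68},{"x": 108,"y": -195,"z": 0,"ax": 0,"ay": 0,"az": -1.82},{"x": 116,"y": -210,"z": 0,"ax": 0,"ay": 0,"az": -1.96},{"x": 124,"y": -225,"z": 0,"ax": 0,"ay": 0,"az": -2.1},{"x": 133,"y": -240,"z": 0,"ax": 0,"ay": 0,"az": -2.24},{"x": 140.6,"y": -253.8,"z": 0,"ax": 0.005,"ay": 0.005,"az": -2.377},{"x": 140.6,"y": -253.8,"z": 0,"ax": 0.005,"ay": 0.005,"az": -2.377},{"x": 140.6,"y": -253.8,"z": 0,"ax": 0.005,"ay": 0.005,"az": -2.377},{"x": 140.6,"y": -253.8,"z": 0,"ax": 0.005,"ay": 0.005,"az": -2.377}]}}

```text
clock: 6.3
position: [0.4875, 0.0857, 0.1754]
eef_rot: [0.054, 0.999, -0.0, -0.001]
force: [-0.0, 0.8, -1.0]
opening: 0.0242
```

```bash
python3 d.py .4878 .0865 .175 3.035;  python3 - <<'E'
from h import *
o=[]
for n,(x,y,w,h) in {"top":(215,210,100,100),"side":(240,160,100,100)}.items():
    im=manip.camera(n); cv2.imwrite(f"pics/{n}5.png",im); o.append(cv2.resize(im[y:y+h,x:x+w],(400,400) if n=="top" else (400,400),interpolation=cv2.INTER_CUBIC))
cv2.imwrite("pics/a5.png",np.hstack(o))
E
```

```text
t 6.3 pos [0.4875 0.0857 0.1754] yaw 3.033 F [-0.   0.8 -1. ] open 0.0242 j [ 0.03  0.18  1.72 -0.    1.25 -1.43]
delta mm [-0.2  0.8  0.4] rot [-0.001 -0.001 -0.002]
```

View pics/a5.png

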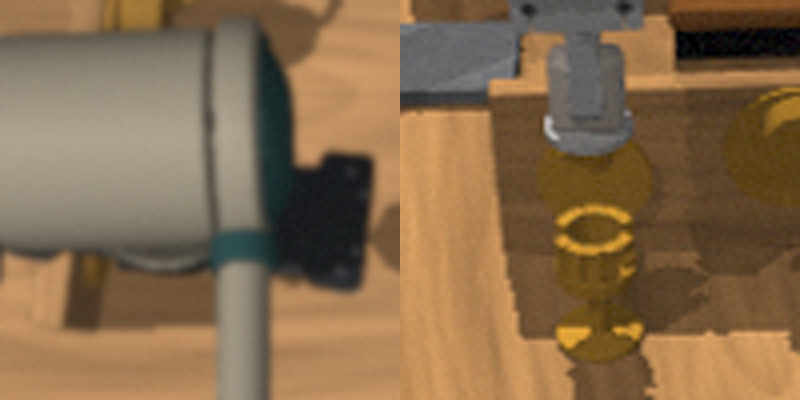

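Run:
```python
from bfit import *
im=cv2.imread("pics/side5.png"); b=(255,160,70,75);F2=8
big=cv2.resize(im[b[1]:b[1]+b[3],b[0]:b[0]+b[2]],None,fx=F2,fy=F2,interpolation=cv2.INTER_CUBIC)
def circ(c,r,z): return np.c_[c[0]+r*np.cos(a),c[1]+r*np.sin(a),0*a+z]
def dr(P,col):
    u=((proj("side",P)-[b[0],b[1]]+.5)*F2-.5).round().astype(int); cv2.polylines(big,[u],True,col,1)
t=(.4875,.0857)
zb=.1754-.039
dr(circ(t,.026,zb+.022),(0,255,0));dr(circ(t,.026,zb+.028),(0,255,0)); dr(circ(t,.014,zb),(255,255,0))
s=(.4878,.0865)
dr(circ(s,.025,.085),(0,0,255));dr(circ(s,.017,.085),(0,0,255))
cv2.imwrite("pics/a6.png",big)
```

```text
(no output)
```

View pics/a6.png

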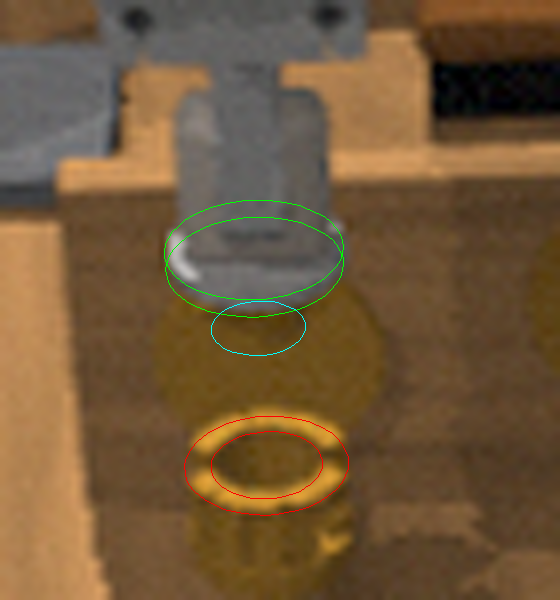

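Request:
{"op": "jog_arm", "data": {"deltas": [{"x": 0,"y": 0,"z": 12,"ax": 0,"ay": 0,"az": 0},{"x": 0,"y": 0,"z": 25,"ax": 0,"ay": 0,"az": 0},{"x": 0,"y": 0,"z": 37,"ax": 0,"ay": 0,"az": 0},{"x": 0,"y": 0,"z": 46,"ax": 0,"ay": 0,"az": 0},{"x": 0,"y": 0,"z": 46,"ax": 0,"ay": 0,"az": 0},{"x": 0,"y": 0,"z": 46,"ax": 0,"ay": 0,"az": 0}]}}

```text
clock: 7.0
position: [0.4877, 0.0857, 0.1296]
eef_rot: [0.054, 0.999, -0.0, -0.0]
force: [0.7, 0.9, -0.9]
opening: 0.0239
```

```bash
python3 d.py .4878 .086 .102 3.035
cat > ov.py <<'E'
import sys
from bfit import *
st=manip.get_state(); im=manip.camera("side"); cv2.imwrite("pics/side_%s.png"%sys.argv[1],im); b=(255,160,70,75);F2=8
crop=cv2.resize(im[b[1]:b[1]+b[3],b[0]:b[0]+b[2]],None,fx=F2,fy=F2,interpolation=cv2.INTER_CUBIC)
cv2.imwrite("pics/ov_%s.png"%sys.argv[1],crop)
E
python3 ov.py 7
```

```text
t 7.0 pos [0.4877 0.0857 0.1296] yaw 3.033 F [ 0.7  0.9 -0.9] open 0.0239 j [ 0.03  0.21  1.79 -0.    1.14 -1.43]
delta mm [-0.1  0.4 27.6] rot [-0.    -0.001 -0.002]
```

View pics/ov_7.png

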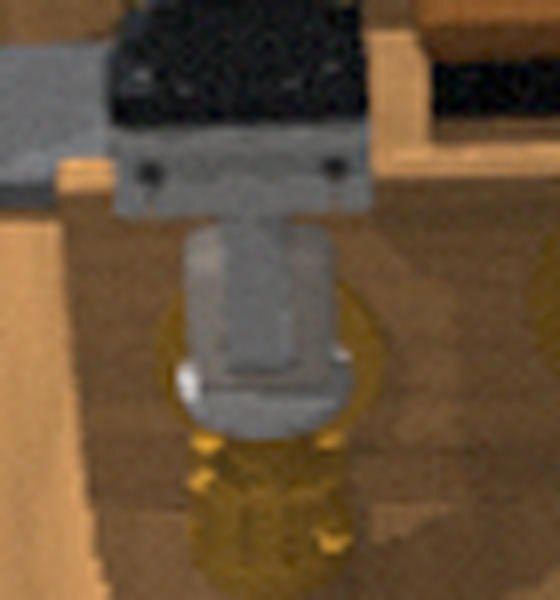

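Request:
{"op": "jog_arm", "data": {"deltas": [{"x": 0,"y": 0.4,"z": 3,"ax": 0,"ay": 0,"az": 0},{"x": 0,"y": 0.4,"z": 6,"ax": 0,"ay": 0,"az": 0},{"x": 0,"y": 0.4,"z": 9,"ax": 0,"ay": 0,"az": 0},{"x": 0,"y": 0.4,"z": 12,"ax": 0,"ay": 0,"az": 0},{"x": 0,"y": 0.4,"z": 12,"ax": 0,"ay": 0,"az": 0}]}}

```text
clock: 7.55
position: [0.4877, 0.0861, 0.1176]
eef_rot: [0.054, 0.999, -0.0, -0.0]
force: [0.7, -0.7, -1.3]
opening: 0.024
```

Request:
{"op": "jog_arm", "data": {"deltas": [{"x": 0,"y": 0,"z": 3,"ax": 0,"ay": 0,"az": 0},{"x": 0,"y": 0,"z": 6,"ax": 0,"ay": 0,"az": 0},{"x": 0,"y": 0,"z": 9,"ax": 0,"ay": 0,"az": 0},{"x": 0,"y": 0,"z": 11,"ax": 0,"ay": 0,"az": 0},{"x": 0,"y": 0,"z": 11,"ax": 0,"ay": 0,"az": 0}]}}

```text
clock: 8.05
position: [0.4874, 0.0861, 0.1062]
eef_rot: [0.054, 0.999, -0.0, -0.001]
force: [-0.2, 0.3, -0.9]
opening: 0.024
```

Request:
{"op": "jog_arm", "data": {"deltas": [{"x": 0,"y": 0,"z": 1.5,"ax": 0,"ay": 0,"az": 0},{"x": 0,"y": 0,"z": 3,"ax": 0,"ay": 0,"az": 0},{"x": 0,"y": 0,"z": 4.5,"ax": 0,"ay": 0,"az": 0},{"x": 0,"y": 0,"z": 4.5,"ax": 0,"ay": 0,"az": 0}]}}

```text
clock: 8.45
position: [0.4876, 0.0861, 0.102]
eef_rot: [0.054, 0.999, -0.0, -0.001]
force: [-0.7, -0.9, 2.0]
opening: 0.024
```

```bash
python3 d.py .4878 .086 .102 2.36; python3 ov.py 8
```

```text
t 8.45 pos [0.4876 0.0861 0.102 ] yaw 3.033 F [-0.7 -0.9  2. ] open 0.024 j [ 0.03  0.24  1.83 -0.    1.07 -1.43]
delta mm [-0.2 -0.  -0. ] rot [-0.001 -0.001  0.673]
```

View pics/ov_8.png

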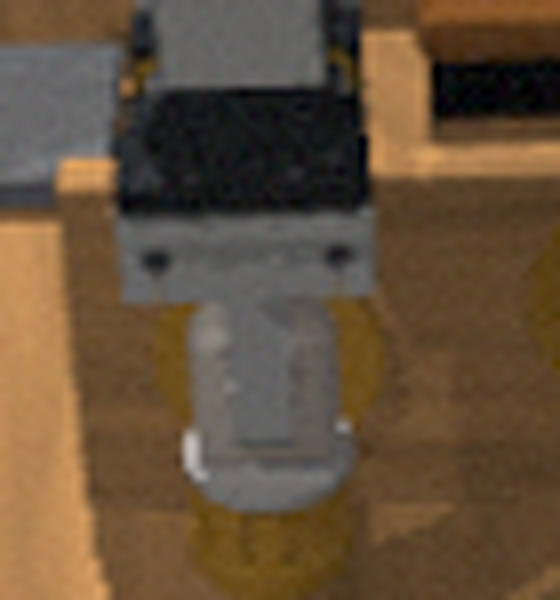

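Request:
{"op": "jog_arm", "data": {"deltas": [{"x": 0,"y": 0,"z": 0.5,"ax": 0,"ay": 0,"az": 0.08},{"x": 0,"y": 0,"z": 0.5,"ax": 0,"ay": 0,"az": 0.16},{"x": 0,"y": 0,"z": 0.5,"ax": 0,"ay": 0,"az": 0.24},{"x": 0,"y": 0,"z": 0.5,"ax": 0,"ay": 0,"az": 0.32},{"x": 0,"y": 0,"z": 0.5,"ax": 0,"ay": 0,"az": 0.32}]}}

```text
clock: 9.0
position: [0.4877, 0.0862, 0.102]
eef_rot: [0.213, 0.977, -0.0, -0.0]
force: [-1.3, 0.4, 4.1]
opening: 0.0242
```

```bash
python3 d.py .4878 .086 .102 2.36; python3 -c "
from h import *
print(manip.get_state()['ft_torque'])"
```

```text
t 9.0 pos [0.4877 0.0862 0.102 ] yaw 2.713 F [-1.3  0.4  4.1] open 0.0242 j [ 0.03  0.24  1.83  0.    1.07 -1.11]
delta mm [-0.2 -0.2 -0. ] rot [-0.    -0.001  0.353]
[0.1938668  0.08929261 0.03037064]
```

Turning freely with no reaction torque. Continue to about 0.66.

Request:
{"op": "jog_arm", "data": {"deltas": [{"x": 0,"y": 0,"z": 0,"ax": 0,"ay": 0,"az": 0.08},{"x": 0,"y": 0,"z": 0,"ax": 0,"ay": 0,"az": 0.16},{"x": 0,"y": 0,"z": 0,"ax": 0,"ay": 0,"az": 0.24},{"x": 0,"y": 0,"z": 0,"ax": 0,"ay": 0,"az": 0.3},{"x": 0,"y": 0,"z": 0,"ax": 0,"ay": 0,"az": 0.34},{"x": 0,"y": 0,"z": 0,"ax": 0,"ay": 0,"az": 0.34}]}}

```text
clock: 9.6
position: [0.4879, 0.0865, 0.102]
eef_rot: [0.374, 0.927, 0.0, -0.0]
force: [-0.4, 0.3, 1.9]
opening: 0.024
```

```bash
python3 d.py .4878 .086 .102 2.36; python3 -c "
from h import *
print(manip.get_state()['ft_torque'])"; python3 ov.py 9
```

```text
t 9.6 pos [0.4879 0.0865 0.102 ] yaw 2.375 F [-0.4  0.3  1.9] open 0.024 j [ 0.03  0.24  1.83  0.    1.07 -0.77]
delta mm [-0.2 -0.4  0. ] rot [ 0.    -0.001  0.015]
[ 0.22123077 -0.14714088  0.01372687]
```

View pics/ov_9.png

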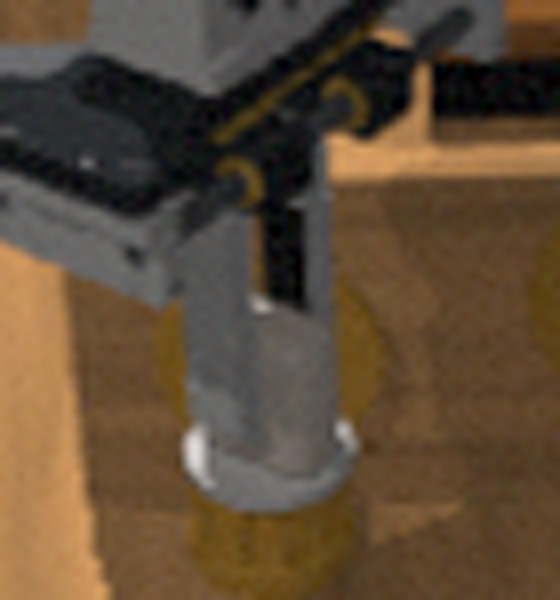

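Request:
{"op": "jog_arm", "data": {"claw": -0.25, "deltas": [{"x": 0,"y": 0,"z": 0,"ax": 0,"ay": 0,"az": 0},{"x": 0,"y": 0,"z": 0,"ax": 0,"ay": 0,"az": 0},{"x": 0,"y": 0,"z": 0,"ax": 0,"ay": 0,"az": 0},{"x": 0,"y": 0,"z": 0,"ax": 0,"ay": 0,"az": 0},{"x": 0,"y": 0,"z": 0,"ax": 0,"ay": 0,"az": 0},{"x": 0,"y": 0,"z": -15,"ax": 0,"ay": 0,"az": 0},{"x": 0,"y": 0,"z": -45,"ax": 0,"ay": 0,"az": 0},{"x": 0,"y": 0,"z": -80,"ax": 0,"ay": 0,"az": 0},{"x": 0,"y": 0,"z": -90,"ax": 0,"ay": 0,"az": 0},{"x": 0,"y": 0,"z": -90,"ax": 0,"ay": 0,"az": 0}]}}

```text
clock: 10.65
position: [0.489, 0.0865, 0.1934]
eef_rot: [0.374, 0.927, 0.001, 0.001]
force: [0.0, -0.3, -0.4]
opening: 0.059
```

```bash
python3 d.py .6765 .0985 .19 2.36;  python3 ov.py 10
```

```text
t 10.65 pos [0.489  0.0865 0.1934] yaw 2.375 F [ 0.  -0.3 -0.4] open 0.059 j [ 0.03  0.16  1.69  0.    1.29 -0.77]
delta mm [-126.7  138.7    4. ] rot [0.003 0.002 0.015]
```

View pics/ov_10.png

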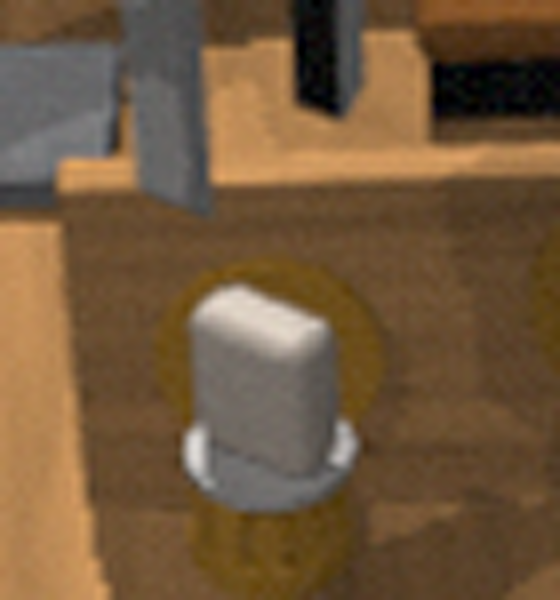

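```bash
python3 d.py .6774 .0989 .17 3.035
```

```text
t 10.7 pos [0.4879 0.0864 0.1918] yaw 2.375 F [0.9 0.9 0.1] open 0.0587 j [ 0.03  0.16  1.69  0.    1.29 -0.77]
delta mm [-127.9  140.4   21.8] rot [ 0.001 -0.    -0.66 ]
```

Request:
{"op": "jog_arm", "data": {"claw": 1, "deltas": [{"x": -20,"y": 22,"z": 0,"ax": 0,"ay": 0,"az": -0.1},{"x": -45,"y": 49,"z": 0,"ax": 0,"ay": 0,"az": -0.22},{"x": -70,"y": 77,"z": 0,"ax": 0,"ay": 0,"az": -0.35},{"x": -95,"y": 104,"z": 0,"ax": 0,"ay": 0,"az": -0.48},{"x": -115,"y": 126,"z": 0,"ax": 0,"ay": 0,"az": -0.6},{"x": -127.9,"y": 140.4,"z": 0,"ax": 0,"ay": 0,"az": -0.66},{"x": -127.9,"y": 140.4,"z": 10,"ax": 0,"ay": 0,"az": -0.66},{"x": -127.9,"y": 140.4,"z": 21,"ax": 0,"ay": 0,"az": -0.66},{"x": -127.9,"y": 140.4,"z": 21,"ax": 0,"ay": 0,"az": -0.66},{"x": -127.9,"y": 140.4,"z": 21,"ax": 0,"ay": 0,"az": -0.66},{"x": -127.9,"y": 140.4,"z": 21,"ax": 0,"ay": 0,"az": -0.66}]}}

```text
clock: 11.8
position: [0.6767, 0.0989, 0.1714]
eef_rot: [0.053, 0.999, 0.0, 0.0]
force: [-0.0, 0.2, -0.1]
opening: 0.0004
```

```bash
python3 d.py .6774 .0989 .14 3.035; sed -i 's/b=(.*);F2=8/b=(250,140,140,105);F2=5/' ov.py; python3 ov.py 11
```

```text
t 11.8 pos [0.6767 0.0989 0.1714] yaw 3.035 F [-0.   0.2 -0.1] open 0.0004 j [ 0.04  0.46  1.31  0.    1.38 -1.42]
delta mm [-0.7  0.1 31.4] rot [0.001 0.    0.   ]
```

View pics/ov_11.png

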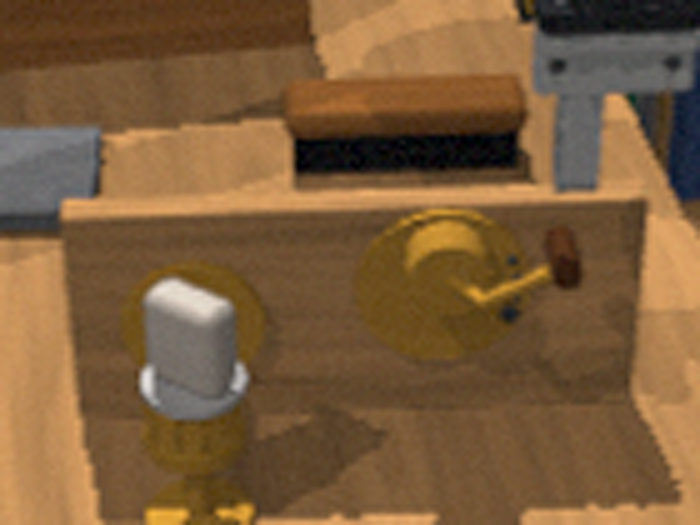

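Run:
```python
from h import *
f=lambda P:((proj("side",P)[0]-[250,140]+.5)*5-.5).round(1)
print("tcp",f((.6767,.0989,.1714)),"tip front", f((.6767,.0865,.1714)),"tip at .14",f((.6767,.0989,.14)))
for z in(.131,.139): print("bar", f((.6745,.099,z)))
for y in (-34,-70):
    c,s=np.cos(-.1058),np.sin(-.1058); print(f((.5816+c*.099-s*y/1e3,.1615+s*.099+c*y/1e3,.131)))
```

```text
tcp [573.  190.6] tip front [579.2 204.4] tip at .14 [569.1 245.6]
bar [563.6 261.3]
bar [564.5 247.6]
[558.8 240.6]
[568.4 281.7]
```

Request:
{"op": "jog_arm", "data": {"deltas": [{"x": 0,"y": 0,"z": 15,"ax": 0,"ay": 0,"az": 0},{"x": 0,"y": 0,"z": 27,"ax": 0,"ay": 0,"az": 0},{"x": 0,"y": 0,"z": 33,"ax": 0,"ay": 0,"az": 0},{"x": 0,"y": 0,"z": 38,"ax": 0,"ay": 0,"az": 0},{"x": 0,"y": 0,"z": 43,"ax": 0,"ay": 0,"az": 0},{"x": 0,"y": 0,"z": 43,"ax": 0,"ay": 0,"az": 0}]}}

```text
clock: 12.45
position: [0.6799, 0.0985, 0.1302]
eef_rot: [0.053, 0.999, 0.0, 0.004]
force: [3.1, -0.6, 5.1]
opening: 0.0003
```

```bash
python3 d.py .6774 .0989 .087 3.035;  python3 ov.py 12
```

```text
t 12.45 pos [0.6799 0.0985 0.1302] yaw 3.035 F [ 3.1 -0.6  5.1] open 0.0003 j [ 0.04  0.48  1.37 -0.    1.28 -1.42]
delta mm [ 2.8  0.1 43.2] rot [ 0.001  0.008 -0.   ]
```

View pics/ov_12.png

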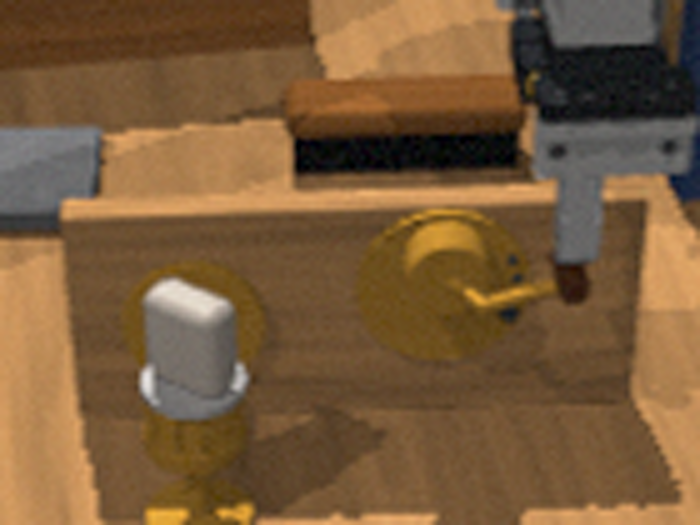

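Request:
{"op": "jog_arm", "data": {"deltas": [{"x": 1,"y": 0,"z": 6,"ax": 0,"ay": 0.004,"az": 0},{"x": 1,"y": 0,"z": 11,"ax": 0,"ay": 0.004,"az": 0},{"x": 2,"y": 0,"z": 16,"ax": 0,"ay": 0.008,"az": 0},{"x": 2,"y": 0,"z": 21,"ax": 0,"ay": 0.008,"az": 0},{"x": 2,"y": 0,"z": 26,"ax": 0,"ay": 0.008,"az": 0},{"x": 2,"y": 0,"z": 31,"ax": 0,"ay": 0.008,"az": 0},{"x": 2,"y": 0,"z": 35,"ax": 0,"ay": 0.008,"az": 0},{"x": 2,"y": 0,"z": 35,"ax": 0,"ay": 0.008,"az": 0}]}}

```text
clock: 13.3
position: [0.6778, 0.0989, 0.0949]
eef_rot: [0.053, 0.999, 0.001, -0.001]
force: [2.3, -0.4, 4.4]
opening: 0.0003
```

```bash
python3 d.py .6774 .0989 .087 3.035;  python3 ov.py 13
```

```text
t 13.3 pos [0.6778 0.0989 0.0949] yaw 3.035 F [ 2.3 -0.4  4.4] open 0.0003 j [ 0.04  0.51  1.41  0.    1.22 -1.42]
delta mm [ 0.4 -0.   7.9] rot [ 0.001 -0.001 -0.   ]
```

View pics/ov_13.png

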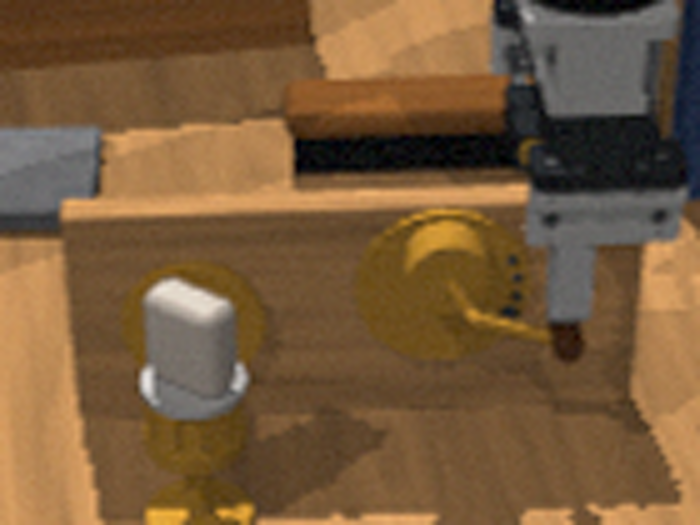

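Request:
{"op": "jog_arm", "data": {"deltas": [{"x": 0,"y": 0,"z": 2,"ax": 0,"ay": 0,"az": 0},{"x": 0,"y": 0,"z": 4,"ax": 0,"ay": 0,"az": 0},{"x": 0,"y": 0,"z": 6,"ax": 0,"ay": 0,"az": 0},{"x": 0,"y": 0,"z": 6,"ax": 0,"ay": 0,"az": 0}]}}

```text
clock: 13.75
position: [0.6765, 0.0991, 0.0885]
eef_rot: [0.053, 0.999, 0.001, -0.002]
force: [-0.7, 0.2, 5.0]
opening: 0.0006
```

Request:
{"op": "jog_arm", "data": {"deltas": [{"x": 0,"y": 0,"z": 1,"ax": 0,"ay": 0,"az": 0},{"x": 0,"y": 0,"z": 1,"ax": 0,"ay": 0,"az": 0}]}}

```text
clock: 13.95
position: [0.6761, 0.0991, 0.0875]
eef_rot: [0.053, 0.999, 0.001, -0.002]
force: [-0.4, -0.3, 6.1]
opening: 0.0007
```

Request:
{"op": "jog_arm", "data": {"deltas": [{"x": 0,"y": 0,"z": 1,"ax": 0,"ay": 0,"az": 0},{"x": 0,"y": 0,"z": 1,"ax": 0,"ay": 0,"az": 0}]}}

```text
clock: 14.15
position: [0.6759, 0.0992, 0.0868]
eef_rot: [0.053, 0.999, 0.001, -0.002]
force: [-0.1, 0.5, 6.3]
opening: 0.0005
```

```bash
python3 d.py .6774 .0989 .087 3.035;  python3 ov.py 14
```

```text
t 14.15 pos [0.6759 0.0992 0.0868] yaw 3.035 F [-0.1  0.5  6.3] open 0.0005 j [ 0.04  0.52  1.42  0.    1.21 -1.42]
delta mm [-1.5 -0.1 -0.2] rot [ 0.001 -0.005  0.   ]
```

View pics/ov_14.png

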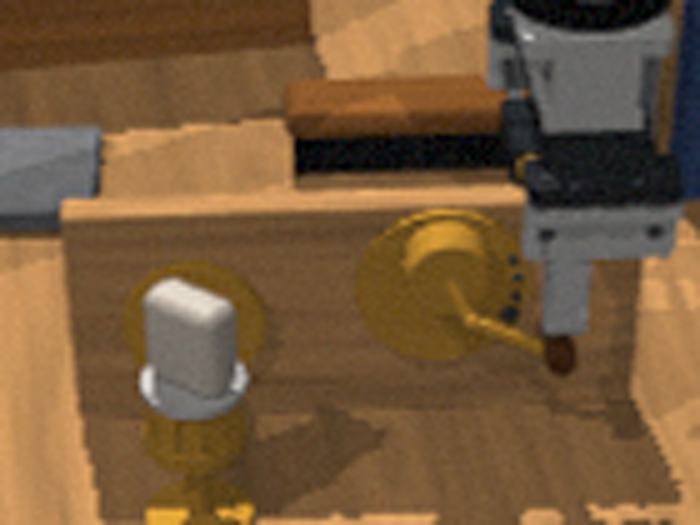

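```bash
python3 - <<'E'
from h import *
f=lambda P:((proj("side",P)[0]-[250,140]+.5)*5-.5).round(1)
c,s=np.cos(-.1058),np.sin(-.1058)
for th in(.8,.9,1.0):
    r=60*np.cos(.45-th); z=105+60*np.sin(.45-th); 
    print(th,[f((.5816+c*(45+r)/1e3-s*y/1e3,.1615+s*(45+r)/1e3+c*y/1e3,z/1e3)).tolist() for y in(-52,-70)])
for i in range(6): manip.camera("side")
t=manip.camera("top"); cv2.imwrite("pics/top_end.png",t)
st=manip.get_state(); print(st["clock"],st["position"],st["force"])
E
python3 ov.py 15
```

```text
0.8 [[562.9, 338.0], [567.7, 359.2]]
0.9 [[557.7, 347.1], [562.4, 368.4]]
1.0 [[551.4, 355.8], [556.0, 377.1]]
14.55 [0.67597773 0.09913904 0.08689871] [0.07403405 0.47270089 6.67965225]
```

View pics/top_end.png

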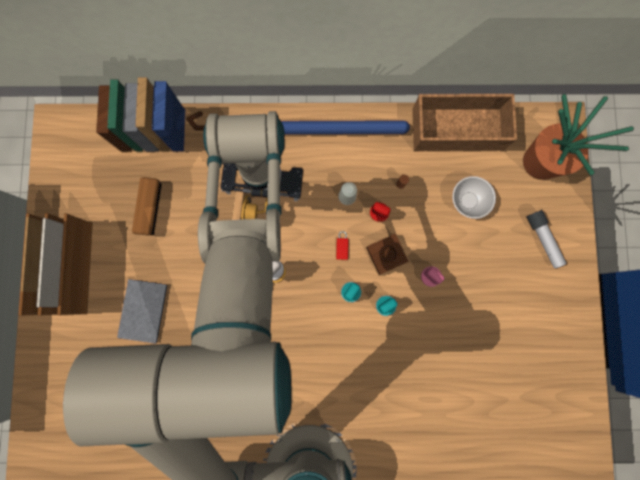

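```bash
python3 -c "
from cell import manip
print(manip.close_job())"
```

```text
the job is handed in; nothing more can be done
None
```

The white bulb from the ring box is in the wall lamp's socket, twisted clockwise and let go. The closed fingers are holding the test dial's thumb bar at the third click. I handed the job in at about 14.6 s.

- **Bulb:** It seated at the expected height: the tool tip was at 102 mm and contact was about 2 N. I turned it 0.66 rad clockwise, inside the 0.42 to 1.0 rad locking range, and felt no stop. After I let go, the side picture showed it upright, shoulder on the collar and turned. I did not pull on it to test the lock.
- **Dial:** The fingertips were at 86.9 mm, against 87 mm expected for the bar top at the third click. The push was 6.3 to 6.7 N, against about 6 N expected, and it held steady for 0.4 s. In the side picture the bar shows about 2 pixels (11 px in the 5x enlargement) above the predicted third-click position. The side camera showed a similar offset of about 1 pixel on the socket and bulb, so I read the dial as about 0.9 rad.
- **Other things:** In the last top picture the other items I could see looked unmoved, and the look-alike bulbs were still where they started.

One move call was refused for missing keys before anything moved, so I sent it again.

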